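# Light the culture incubator and hold its lid open

## Task

The cultures are about to be looked at: first take the inspection lamp by its orange ball grip, swivel it to point straight at the middle of the incubator and tip its head 20 degrees below level, and let go of it. Then lift the incubator's lid by its blue bar handle to 50 degrees and hold it there: it falls shut if released, so finish while still holding it steady in the fingers. Leave the lamp as set and do not disturb the other things on the bench.

Things in the scene. Friction and masses are not known exactly. Their poses are not given: they have to be found in the camera images.
- incubator: the incubator: white box fixed to the bench, 200 deep (x) x 220 wide (y) x 100 high without lid, holding amber culture bottles. Origin: centre of its underside. Its front faces its own -x (roughly to the robot); z up. It may stand left or right of the lamp, turned up to 17 degrees
- lid_hinge (a joint): lid angle in rad: 0 shut (level), grows as the front edge rises; stop at 1.35. The hinge is free: at every angle gravity pulls the lid shut. 50 degrees = 0.873
- lid: the lid, white, 200 x 220 x 30 thick, about 0.6 kg (varies). Origin on the hinge axis, at mid width, at the rear edge of its underside; it reaches along its own -x; z is its upper face's normal
- lid_axis (a point): fixed point at mid length of the hinge axis: level, along the incubator's y, at its rear (+x) edge, 101 above the bench
- lid_handle (a point): centre of the round blue bar handle, 12 diameter, 130 long along the lid's y, 42 in front of the lid's front edge (36 clear gap between bar and lid for a finger). 242 in front of the hinge axis and 15 above it in the lid's own frame; 116 above the bench when shut. From above, a bar can be pinched with one finger in front of and one behind it, and turns between the pads as the lid rises
- lamp: the inspection lamp, fixed to the bench by its grey round foot of 104 diameter; post 24 thick; pivot 220 up. Origin: centre of the foot's underside, z up. Its yaw varies
- lamp_pivot (a point): point where the lamp's swivel axis (vertical, through the foot's centre) and tilt axis (level) cross, 220 above the bench. Its frame turns with the swivel: -x is the way the head faces seen from above, z up
- lamp_swivel (a joint): swivel of the lamp in rad, counterclockwise from above positive; at 0 the head faces the foot's own -x; range -2.6 to 2.6. Held by friction, it stays where it is left (about 0.15 N m)
- lamp_tilt (a joint): tilt of the lamp head in rad: 0 level, positive = front (lens) end down; range -0.6 to 0.9. Held by friction, it stays where it is left (about 0.35 N m). 20 degrees down = 0.349
- lamp_ball (a point): centre of the orange ball grip, 26 diameter, on a thin stalk on top of the head: 110 in front of the tilt axis and 55 above the head's centre line, in the head's own frame. The head is a tube 38 to 50 thick, its pale lens 145 in front of the pivot. The ball can be pinched from above with the fingers either side of the head and turns between the pads
- vial_rack: bystander: blue rack 50 x 90 x 34 with capped vials to 48 high; loose. Origin: centre of its underside
- reagent_jar: bystander: amber glass jar, 60 diameter, 85 high, blue cap; loose. Origin: centre of its underside
- wash_bottle: bystander: white plastic bottle with blue cap, 68 diameter, 150 high; loose. Origin: centre of its underside
- mug: bystander: white mug, 80 diameter, 90 high; loose. Origin: centre of its underside
- notebooks: bystander: stack of red, blue and green notebooks, 240 x 170 x 64; loose. Origin: centre of its underside

How it is judged:
On the way, in this order (a step that is already met when the one before it is completed fails the run):
1. the lamp points at the incubator's middle, is tipped 20 degrees down, and has been let go (value of joint lamp_tilt between 0.249 and 0.449 rad and y of incubator in the frame of lamp_pivot between -0.045 and 0.045 m and x of incubator in the frame of lamp_pivot below -0.1 m and contact force between the fingers and lamp below 0.2 N), for 0.2 s.
2. the lid is held by the fingers at 50 degrees (value of joint lid_hinge between 0.773 and 0.973 rad and contact force between the fingers and lid above 0.4 N), for 0.3 s.
At the end, for the whole second after the job is handed in: The program has ended with the lid held still at 50 degrees (within 5.7 degrees) by the fingers (over 0.4 N between fingers and lid), while the lamp, untouched, is tipped 20 degrees below level (within 5.7 degrees) and its swivel points within 45 mm of the incubator's centre, seen from above (all of step 1 and all of step 2 and velocity of joint lid_hinge between -0.15 and 0.15 rad/s); the arm keeps its last pose, push and grip.
It fails at once if one of the loose bystanders (rack, jar, bottle, mug, notebooks) was moved by more than 30 mm (distance of any of vial_rack, reagent_jar, wash_bottle, mug, notebooks from where it was at the start of the episode above 0.03 m).
It also fails if it takes over 58 s, if anything falls off the work surface, if the arm or the gripper's body presses on something with over 40 N, if the wrist force passes 120 N, or if a joint passes its speed limit or range.

## Robot

A 6-joint arm with a two-finger parallel gripper is mounted at the origin on the work surface. World frame = base frame: x ahead of the robot, y to its left, z up, the work surface at z = 0. Lengths are in m, angles in rad, forces in N, time in s.
With the tool pointing down it reaches from about 0.35 to 0.975 m from the base axis. Payload 4.9 kg.
Tool frame: the origin (TCP) lies at the very end of the fingers, on their centre line; the grasp point (between the pads) lies 19 mm behind it (ctrl.grasp_offset is the distance from the TCP to the grasp point, in m); z points along the fingers, y is the line along which they close (so a half turn about z gives the same grasp; the last joint's range is limited). The gripper opens to 85 mm and grips with 20 to 120 N. Pads are 22 mm wide; open, the fingers measure 114 mm over their backs; the gripper's body (76 mm by 85 mm) begins 54 mm behind the grasp point. The pads swing forward as they close: fully open they stand 13 mm farther back than shut.
Start: joints at [1.128, 0.053, 1.613, -0, 1.476, -0.119], TCP at [0.199, 0.593, 0.231] pointing down, gripper open.
Joint ranges: [-3.01, 3.01], [-1.01, 2.22], [0.06, 2.58], [-1.02, 4.17], [0.09, 2.62], [-3.14, 3.14]. Speed limits (rad/s): [2.57, 2.57, 3.14, 3.14, 3.14, 3.14].

## Interface

Orientations are given as a rotation vector (axis times angle).
In Python, from station import ctrl, optics gives the robot as it stands.
- The arm moves only by the shell command python3 -m handwheel 'ROWS' [OPENING] [FORCE]. ROWS is JSON, a list of rows, each an object of numbers: "tx", "ty", "tz": the shift along the tool's x, y, z in mm; "roll": the turn about the tool's z in rad. A call has 1 to 12 rows; each row shifts and turns the commanded pose from where the row before left it, along the tool's axes as they then stand; what a row does not reach is not made up. A row lasts 1/12 s, in which the tool goes at most 41.7 mm and 7.16 degrees, less where a joint would pass 70% of its speed; a pose out of reach is approached as far as the arm can. A call with a gripper value outside its range is refused whole. OPENING is the finger opening in mm, from 0 to 85.4, set as the call begins (- or left out, the last holds). The fingers move at their own pace and stop on an object; FORCE is the grip in N (left out, the last holds). Time passes only in rows, so rows that do not move let the fingers close. It gives the time, the measured TCP pose, the force, the opening and the grip force at its end, in the units of the state.
- ctrl.get_obs(): the state, without advancing time (a new reading comes with each control period).
- optics.get_image(name): name is "scene" or "top" or "wrist"; returns (picture, depth): 384x512x3 uint8, red, green, blue; 384x512 float32, m along the optical axis (not along the pixel's ray), 0 where there is no reading.
- optics.camera_params(name): a dict with "mtx" (3x3 intrinsics, pixels), "extrinsics" (4x4, takes a point from camera to world coordinates); the wrist camera has in their place "tool_from_camera" (4x4, takes a point from camera to tool coordinates, whose origin is the TCP and whose axes are the flange's). Camera axes: x right, y down, z forward; pixel columns grow to the right and rows downward; lengths in m; the calibration is good to about 2 mm. A picture is of the moment at which its call begins: read the wrist's pose just before it. camera_params takes no time and is no camera call.
- ctrl.finish_job(): hands the job in; it is judged then, once.
The state is a dict: "t": time; "q": joint angles; "dq": joint speeds; "effort": joint torques, N m; "tool_pos": TCP position; "tool_rot": TCP orientation; "contact_force": force on the tool from outside, world axes, zero at the start; "wrist_torque": the same for the moment, N m; "opening": finger opening in m; "grip_force": force on a finger pad.
Only numpy, scipy, OpenCV 4.12 (cv2) and the standard library are available. Lean on these libraries where they do the work, as an engineer would, in place of code of your own. Each camera call takes 0.05 s, during which the arm holds its last target. There are 200 camera calls.

## Working session

There is one attempt and no reset: what is moved stays moved. The work goes in short steps, Python scripts to look and compute and a shell command to move; the robot and the scene stay as the last step left them, time stands still between calls to the robot, and variables do not carry over. Pictures are saved under pics/ and viewed, at most 10 in all, crops included, and the job is handed in when it is done.

```bash
mkdir -p pics; ls
cat > h.py <<'E'
import numpy as np, cv2
from scipy.spatial.transform import Rotation as R
from station import ctrl, optics
def pts(n):
    im,d=optics.get_image(n); p=optics.camera_params(n); K=p["mtx"]
    v,u=np.mgrid[:384,:512]
    c=np.stack([(u-K[0,2])/K[0,0]*d,(v-K[1,2])/K[1,1]*d,d],-1)
    E=np.array(p["extrinsics"])
    return im,d,c@E[:3,:3].T+E[:3,3]
E
python3 - <<'E'
from h import *
for n in ("top","scene"):
    im,d,P=pts(n); np.savez(n,im=im,d=d,P=P)
    cv2.imwrite(f"pics/{n}0.png",cv2.resize(im[...,::-1],(768,576),interpolation=cv2.INTER_CUBIC))
    print(n,optics.camera_params(n)["extrinsics"])
o=ctrl.get_obs(); print(o); print(R.from_rotvec(o["tool_rot"]).as_matrix())
E
```

```text
pics
top [[-0.02970785 -0.99299993  0.11431793  0.46221716]
 [-0.99943044  0.02767758 -0.01930658  0.02826057]
 [ 0.01600739 -0.11482638 -0.9932566   1.46050997]
 [ 0.          0.          0.          1.        ]]
scene [[ 0.73052704  0.52977963 -0.4308872   1.35087371]
 [ 0.68278894 -0.55614778  0.47381316 -0.82801116]
 [ 0.0113796  -0.64033834 -0.76800867  1.5305681 ]
 [ 0.          0.          0.          1.        ]]
{'t': 0.1, 'q': array([ 1.12798226e+00,  5.33271687e-02,  1.61412783e+00, -3.00172290e-05,
        1.47601244e+00, -1.19017579e-01]), 'dq': array([ 0.0007204 , -0.00170746, -0.0014735 , -0.00116418,  0.00113372,
        0.00096164]), 'effort': array([ 8.18314838e-04, -3.94904280e+01, -3.71363747e+01, -1.04635981e-04,
        3.81725666e-03, -7.31454918e-06]), 'tool_pos': array([0.19863322, 0.59200973, 0.23018068]), 'tool_rot': array([-5.06315541e-01, -3.10002513e+00,  2.84203562e-03]), 'contact_force': array([ 0.34811807, -0.44266917, -0.35006099]), 'wrist_torque': array([-0.02292457,  0.04629299, -0.02255821]), 'grip_force': 0.0, 'opening': 0.0855609081951089}
[[-9.48035168e-01  3.18164606e-01 -7.76313467e-04]
 [ 3.18165495e-01  9.48033652e-01 -1.70676251e-03]
 [ 1.92939868e-04 -1.86506705e-03 -9.99998242e-01]]
```

View pics/top0.png

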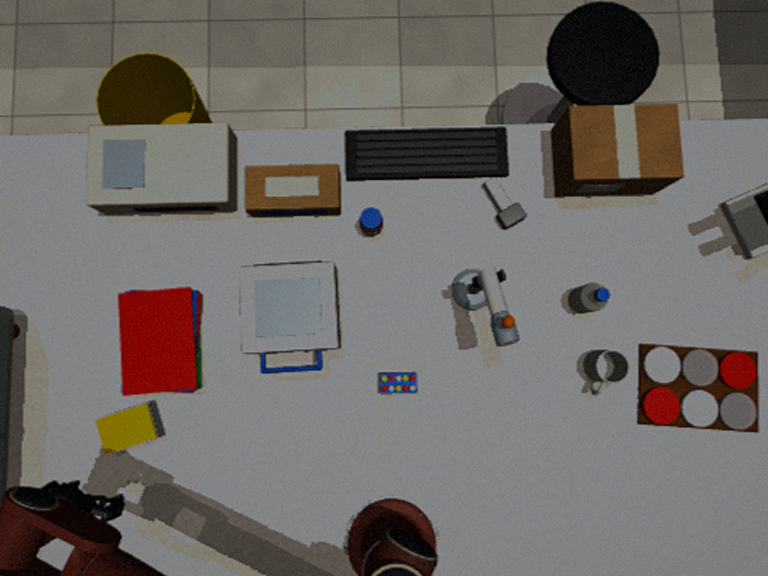

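View pics/scene0.png

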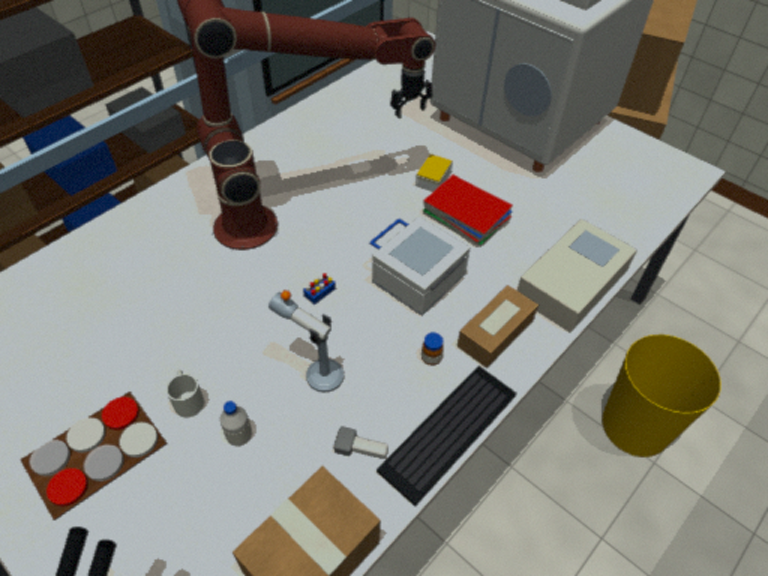

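The top view shows the lamp foot at about (470,290), the ball at (508,322), the lid at (240-338, 262-352), and the handle bar at about (291,369). The lid stands left of the lamp. Both are close to the robot. Next I measure them.

Run:
```python
from h import *
for n in ("top","scene"):
    z=np.load(n+".npz"); im,P=z["im"],z["P"]; hsv=cv2.cvtColor(im,cv2.COLOR_RGB2HSV); H,S,V=[hsv[...,i].astype(int) for i in range(3)]
    X,Y,Z=P[...,0],P[...,1],P[...,2]
    ball=(abs(H-9)<8)&(S>150)&(Z>.2)&(Z<.4)&(X>.2)
    q=P[ball]; print(n,"ball",len(q),np.median(q,0),q.min(0),q.max(0), np.argwhere(ball).mean(0))
    bar=(H>100)&(H<125)&(S>130)&(Z>.08)&(Z<.15)&(X>.3)&(X<.6)&(Y>.05)&(Y<.4)
    q=P[bar]; print("bar",len(q),q.min(0),q.max(0),q.mean(0))
    lid=(Z>.124)&(Z<.14)&(X>.4)&(X<.8)&(Y>.02)&(Y<.4)
    q=P[lid]; r=cv2.minAreaRect((q[:,:2]*1000).astype(np.float32)); print("lid",len(q),r, np.median(q[:,2]))
    lo=(Z>.008)&(Z<.045)&(X>.5)&(X<.8)&(Y>-.27)&(Y<-.08)
    q=P[lo]; print("foot",len(q),q.min(0),q.max(0),np.median(q[:,2]))
    if len(q)>20: print(cv2.minEnclosingCircle((q[:,:2]*1000).astype(np.float32)))
    hd=(Z>.15)&(Z<.34)&(X>.4)&(X<.8)&(Y>-.3)&(Y<-.02)
    q=P[hd]; print("head",len(q),q.min(0),q.max(0))
z=np.load("top.npz"); im=z["im"]
cv2.imwrite("pics/lamp.png",cv2.resize(im[165:245,280:370,::-1],None,fx=7,fy=7,interpolation=cv2.INTER_CUBIC))
```

```text
top ball 60 [ 0.51232676 -0.23853059  0.30366375] [ 0.20079037 -0.26180986  0.23308886] [0.61515766 0.64863022 0.38549303] [228.55       299.78333333]
bar 170 [0.4227037  0.15212455 0.1140472 ] [0.47066609 0.2893433  0.12886412] [0.43664659 0.22003438 0.12220499]
lid 3721 ((548.0289306640625, 226.6552734375), (247.54541015625, 220.42160034179688), 1.8287694454193115) 0.1323959628579725
foot 441 [ 0.50241449 -0.25294428  0.00800225] [ 0.79620254 -0.08158121  0.04315006] 0.018902389213567572
((653.7091064453125, -171.261474609375), 164.2451934814453)
head 780 [ 0.4677847  -0.27069675  0.15605244] [ 0.63564175 -0.18495528  0.31045903]
scene ball 29 [ 0.5213018  -0.24976965  0.29771701] [ 0.50663438 -0.25598215  0.20199672] [0.63866546 1.64908897 0.30575353] [174.75862069 225.34482759]
bar 58 [0.42302924 0.14331045 0.11179312] [0.46121024 0.28534815 0.12983256] [0.43454519 0.21535669 0.11908115]
lid 1549 ((552.7965087890625, 219.9410400390625), (239.35525512695312, 224.09463500976562), 1.77695631980896) 0.13002122230565916
foot 369 [ 0.51942143 -0.26946809  0.0082254 ] [ 0.79162063 -0.0804958   0.0442986 ] 0.017527246796849028
((657.5825805664062, -169.3369903564453), 140.71119689941406)
head 627 [ 0.47213769 -0.27760969  0.15014875] [ 0.63712939 -0.19067091  0.30650414]
```

View pics/lamp.png

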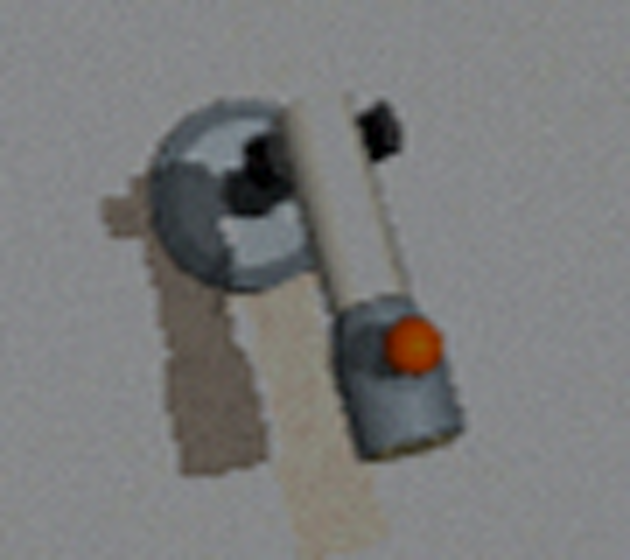

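```bash
cat >> h.py <<'E'
def ray(n,u,v,z):
    p=optics.camera_params(n);K=p["mtx"];E=np.array(p["extrinsics"])
    r=E[:3,:3]@np.array([(u-K[0,2])/K[0,0],(v-K[1,2])/K[1,1],1]); return E[:3,3]+r*(z-E[2,3])/r[2]
def ballfind(n,P,im):
    hsv=cv2.cvtColor(im,cv2.COLOR_RGB2HSV); H,S,V=[hsv[...,i].astype(int) for i in range(3)]
    m=(abs(H-9)<8)&(S>150)&(P[...,2]>.2)&(P[...,2]<.35)&(P[...,0]>.4)&(P[...,0]<.65)&(abs(P[...,1]+.1)<.25)
    q=P[m]; E=np.array(optics.camera_params(n)["extrinsics"]); 
    # sphere fit r=13
    from scipy.optimize import least_squares
    r=q.mean(0)-E[:3,3]; r/=np.linalg.norm(r)
    s=least_squares(lambda c:np.linalg.norm(q-c,axis=1)-.013,q.mean(0)+r*.009,loss="soft_l1",f_scale=.002)
    v,u=np.argwhere(m).mean(0); return s.x,len(q),q.mean(0),(u,v),ray(n,u,v,s.x[2])
E
python3 - <<'E'
from h import *
for n in ("top","scene"):
    z=np.load(n+".npz"); im,P=z["im"],z["P"]
    print(n,ballfind(n,P,im))
    hsv=cv2.cvtColor(im,cv2.COLOR_RGB2HSV); H,S,V=[hsv[...,i].astype(int) for i in range(3)]
    X,Y,Z=P[...,0],P[...,1],P[...,2]
    bar=(H>100)&(H<125)&(S>130)&(Z>.08)&(Z<.15)&(X>.3)&(X<.448)&(Y>.05)&(Y<.4)
    q=P[bar]; f=cv2.fitLine(q[:,:2].astype(np.float32),cv2.DIST_HUBER,0,.001,.001).ravel(); print("bar",f,np.degrees(np.arctan(f[0]/f[1])),q.min(0),q.max(0))
    lid=(Z>.124)&(Z<.14)&(X>.46)&(X<.8)&(Y>.02)&(Y<.4)
    q=P[lid]; r=cv2.minAreaRect((q[:,:2]*1000).astype(np.float32)); print("lid",r,np.median(q,0))
print("foot",ray("top",315.3,192.9,.015), [ray("top",280+u/7,165+v/7,.01)[:2] for u,v in ((152,195),(247,98),(247,292))])
print("knobs ends",ray("top",280+385/7,165+130/7,.22),ray("top",280+258/7,165+160/7,.22))
print("tube axis", ray("top",280+318/7,165+100/7,.23),ray("top",280+410/7,165+445/7,.26))
E
```

```text
top (array([ 0.51609513, -0.24137675,  0.29382527]), 52, array([ 0.51854568, -0.23971388,  0.29825258]), (np.float64(337.88461538461536), np.float64(212.98076923076923)), array([ 0.51856483, -0.24080936,  0.29382527]))
bar [ 0.04910682 -0.99879354  0.4297139   0.21736039] -2.8147457 [0.4227037  0.15212455 0.1140472 ] [0.44713771 0.2893433  0.12886412]
lid ((566.727783203125, 227.292236328125), (210.25692749023438, 220.39378356933594), 1.7915071249008179) [0.56978158 0.22721731 0.13244864]
scene (array([ 0.51477645, -0.2432862 ,  0.2908968 ]), 25, array([ 0.52288518, -0.24920995,  0.29485151]), (np.float64(190.68), np.float64(197.8)), array([ 0.52018106, -0.24734081,  0.2908968 ]))
bar [ 0.0429556  -0.99907696  0.4296122   0.21717478] -2.4619322 [0.42302924 0.14331045 0.11179312] [0.44741828 0.28534815 0.12983256]
lid ((568.236328125, 219.99815368652344), (206.8448486328125, 224.58895874023438), 1.2576041221618652) [0.57569547 0.21637841 0.13003134]
foot [ 0.61029792 -0.22358725  0.015     ] [array([ 0.61241899, -0.17284782]), array([ 0.66400956, -0.22692849]), array([ 0.55837995, -0.22191603])]
knobs ends [ 0.61801365 -0.25360032  0.22      ] [ 0.60561823 -0.19372244  0.22      ]
tube axis [ 0.63157072 -0.22103922  0.23      ] [ 0.47173407 -0.24812716  0.26      ]
```

```bash
python3 -m handwheel '[{"tz":-40},{"tz":-40},{"tz":-40},{"tz":-40},{"tx":-25.7,"ty":-31.3},{"tx":-25.7,"ty":-31.3},{"tx":-25.7,"ty":-31.3},{"tx":-25.7,"ty":-31.3},{"tx":-25.7,"ty":-31.3},{"tx":-25.7,"ty":-31.3},{"tx":-25.7,"ty":-31.3},{"tx":-25.7,"ty":-31.3}]' 85; python3 -m handwheel '[{"tx":-25.7,"ty":-31.3},{"tx":-25.7,"ty":-31.3},{"tx":-25.7,"ty":-31.3},{"tx":-25.7,"ty":-31.3},{"tx":-25.7,"ty":-31.3},{"tx":-25.7,"ty":-31.3},{"tx":-25.7,"ty":-31.3},{"tx":-25.7,"ty":-31.3},{"tx":-25.7,"ty":-31.3},{"tx":-25.7,"ty":-31.3},{"tx":-25.7,"ty":-31.3},{"tx":-25.7,"ty":-31.3}]'; python3 -m handwheel '[{"roll":-0.12},{"roll":-0.12},{"roll":-0.12},{"roll":-0.12},{"roll":-0.024},{}]'
cat >> h.py <<'E'
def to_tool(target):
    o=ctrl.get_obs(); M=R.from_rotvec(o["tool_rot"]).as_matrix(); p=o["tool_pos"]
    print("t",o["t"],"tcp",p.round(4),"bearing x",np.degrees(np.arctan2(M[1,0],M[0,0])).round(2),"q",o["q"].round(2),"F",o["contact_force"].round(1),"open",o["opening"],o["grip_force"])
    print("tool mm to target",(M.T@(np.array(target)-p)*1000).round(1), "z down:",M[:,2].round(4))
E
python3 -c "
from h import *
to_tool([.516,-.2415,.293-.019])
p=optics.camera_params('wrist');T=np.array(p['tool_from_camera']);K=p['mtx']
o=ctrl.get_obs();M=np.eye(4);M[:3,:3]=R.from_rotvec(o['tool_rot']).as_matrix();M[:3,3]=o['tool_pos']
im,d=optics.get_image('wrist');v,u=np.mgrid[:384,:512]
c=np.stack([(u-K[0,2])/K[0,0]*d,(v-K[1,2])/K[1,1]*d,d],-1);E=M@T;P=c@E[:3,:3].T+E[:3,3]
h=cv2.cvtColor(im,cv2.COLOR_RGB2HSV).astype(int);m=(abs(h[...,0]-9)<8)&(h[...,1]>150)&(P[...,2]>.2)&(P[...,2]<.35)
from scipy.optimize import least_squares
q=P[m];r=q.mean(0)-E[:3,3];r/=np.linalg.norm(r)
print(len(q),q.mean(0),least_squares(lambda c:np.linalg.norm(q-c,axis=1)-.013,q.mean(0)+r*.009,loss='soft_l1',f_scale=.002).x)
cv2.imwrite('pics/w1.png',im[...,::-1])
"
```

```text
t 0.1 tcp [0.1986 0.592  0.2302] bearing x 161.45 q [ 1.13  0.05  1.61 -0.    1.48 -0.12] F [ 0.3 -0.4 -0.4] open 0.0855609081951089 0.0
tool mm to target [-566.1 -689.3  -42.6] z down: [-8.0e-04 -1.7e-03 -1.0e+00]
77 [0.19084969 0.60434841 0.30733032] [0.20071898 0.60069589 0.31299989]$[0]: bad value
$[0]: bad value
$[0]: bad value
```

View pics/w1.png

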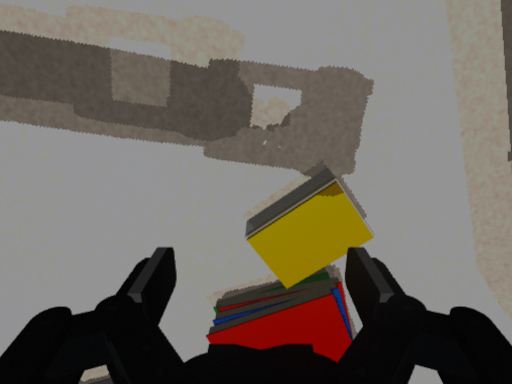

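The wrist view shows only the notebooks, because the rows were refused and the arm has not moved. I'll retry with every key given.

```bash
python3 -m handwheel '[{"tx":0,"ty":0,"tz":-40,"roll":0}]' 85; python3 -m handwheel --help | head -20
```

```text
t: 0.23
tool_pos: [0.1967, 0.588, 0.2603]
tool_rot: [-0.506, -3.095, 0.029]
contact_force: [1.1, 0.0, -2.2]
opening: 0.085
grip_force: 0.0invalid input: not JSON, or not a number
```

```bash
python3 -m handwheel '[{"tx":0,"ty":0,"tz":-40,"roll":0},{"tx":0,"ty":0,"tz":-40,"roll":0},{"tx":0,"ty":0,"tz":-40,"roll":0},{"tx":-25.7,"ty":-31.3,"tz":0,"roll":0},{"tx":-25.7,"ty":-31.3,"tz":0,"roll":0},{"tx":-25.7,"ty":-31.3,"tz":0,"roll":0},{"tx":-25.7,"ty":-31.3,"tz":0,"roll":0},{"tx":-25.7,"ty":-31.3,"tz":0,"roll":0},{"tx":-25.7,"ty":-31.3,"tz":0,"roll":0},{"tx":-25.7,"ty":-31.3,"tz":0,"roll":0},{"tx":-25.7,"ty":-31.3,"tz":0,"roll":0},{"tx":-25.7,"ty":-31.3,"tz":0,"roll":0}]' 85; python3 -m handwheel '[{"tx":-25.7,"ty":-31.3,"tz":0,"roll":0},{"tx":-25.7,"ty":-31.3,"tz":0,"roll":0},{"tx":-25.7,"ty":-31.3,"tz":0,"roll":0},{"tx":-25.7,"ty":-31.3,"tz":0,"roll":0},{"tx":-25.7,"ty":-31.3,"tz":0,"roll":0},{"tx":-25.7,"ty":-31.3,"tz":0,"roll":0},{"tx":-25.7,"ty":-31.3,"tz":0,"roll":0},{"tx":-25.7,"ty":-31.3,"tz":0,"roll":0},{"tx":-25.7,"ty":-31.3,"tz":0,"roll":0},{"tx":-25.7,"ty":-31.3,"tz":0,"roll":0},{"tx":0,"ty":0,"tz":0,"roll":0}]'
cat >> h.py <<'E'
def wrist():
    p=optics.camera_params('wrist');T=np.array(p['tool_from_camera']);K=p['mtx']
    o=ctrl.get_obs();M=np.eye(4);M[:3,:3]=R.from_rotvec(o['tool_rot']).as_matrix();M[:3,3]=o['tool_pos']
    im,d=optics.get_image('wrist');v,u=np.mgrid[:384,:512]
    c=np.stack([(u-K[0,2])/K[0,0]*d,(v-K[1,2])/K[1,1]*d,d],-1);E=M@T;return im,d,c@E[:3,:3].T+E[:3,3],E
E
python3 -c "
from h import *
to_tool([.516,-.2415,.293-.019])"
```

```text
t: 1.23
tool_pos: [0.3284, 0.2501, 0.3911]
tool_rot: [0.505, 3.1, 0.0]
contact_force: [1.1, 0.5, -1.1]
opening: 0.0852
grip_force: 0.0
t: 2.15
tool_pos: [0.4733, -0.132, 0.3892]
tool_rot: [-0.516, -3.096, 0.002]
contact_force: [-0.5, 0.7, -1.1]
opening: 0.0853
grip_force: 0.0
t 2.15 tcp [ 0.4733 -0.132   0.3892] bearing x 161.06 q [-0.42 -0.31  1.69 -0.    1.77 -1.66] F [-0.5  0.7 -1.1] open 0.08526382550445609 0.0
tool mm to target [-76.2 -89.5 115.1] z down: [-3.1e-03 -9.0e-04 -1.0e+00]
```

```bash
python3 -m handwheel '[{"tx":-25.4,"ty":-29.8,"tz":0,"roll":0},{"tx":-25.4,"ty":-29.8,"tz":0,"roll":0},{"tx":-25.4,"ty":-29.8,"tz":0,"roll":0},{"tx":0,"ty":0,"tz":0,"roll":-0.12},{"tx":0,"ty":0,"tz":0,"roll":-0.12},{"tx":0,"ty":0,"tz":0,"roll":-0.12},{"tx":0,"ty":0,"tz":0,"roll":-0.12},{"tx":0,"ty":0,"tz":0,"roll":-0.03},{"tx":0,"ty":0,"tz":0,"roll":0}]'
python3 -c "
from h import *
from scipy.optimize import least_squares
to_tool([.516,-.2415,.293-.019])
im,d,P,E=wrist()
h=cv2.cvtColor(im,cv2.COLOR_RGB2HSV).astype(int);m=(abs(h[...,0]-9)<8)&(h[...,1]>150)&(P[...,2]>.2)&(P[...,2]<.35)&(P[...,0]>.4)
q=P[m];print(len(q))
if len(q)>10:
  r=q.mean(0)-E[:3,3];r/=np.linalg.norm(r)
  s=least_squares(lambda c:np.linalg.norm(q-c,axis=1)-.013,q.mean(0)+r*.009,loss='soft_l1',f_scale=.002).x
  print(q.mean(0),s); to_tool(s-[0,0,.019])
cv2.imwrite('pics/w2.png',im[...,::-1])
"
```

```text
t: 2.9
tool_pos: [0.5163, -0.2354, 0.3909]
tool_rot: [0.293, -3.127, -0.001]
contact_force: [-0.5, 0.5, 0.8]
opening: 0.085
grip_force: 0.0
t 2.9 tcp [ 0.5163 -0.2354  0.3909] bearing x -169.3 q [-0.56 -0.13  1.53  0.    1.74 -2.32] F [-0.5  0.5  0.8] open 0.08497399053658669 0.0
tool mm to target [  1.3  -6.  116.9] z down: [-6.e-04  5.e-04 -1.e+00]
674
[ 0.51255115 -0.24489527  0.30168117] [ 0.5150358  -0.2444193   0.29278677]
t 2.95 tcp [ 0.5163 -0.2354  0.391 ] bearing x -169.37 q [-0.56 -0.13  1.53  0.    1.74 -2.32] F [-0.  -0.5  0.1] open 0.08510429228963999 0.0
tool mm to target [  2.8  -8.7 117.2] z down: [-5.e-04  4.e-04 -1.e+00]
```

View pics/w2.png

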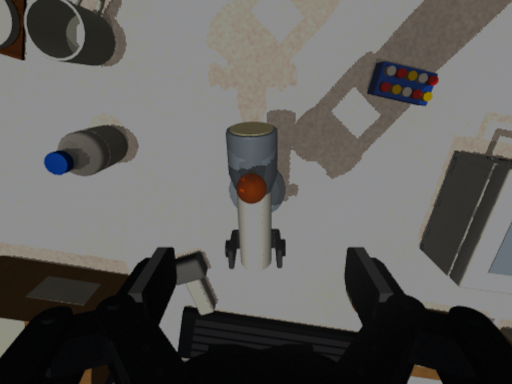

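The ball is at (251,188) with the head aligned to the tool's x. The three ball estimates agree to 3 mm, so I descend and pinch.

```bash
python3 -m handwheel '[{"tx":3,"ty":-8.5,"tz":30,"roll":0},{"tx":0,"ty":0,"tz":30,"roll":0},{"tx":0,"ty":0,"tz":30,"roll":0},{"tx":0,"ty":0,"tz":20,"roll":0},{"tx":0,"ty":0,"tz":7,"roll":0},{"tx":0,"ty":0,"tz":0,"roll":0}]'; python3 -m handwheel '[{"tx":0,"ty":0,"tz":0,"roll":0},{"tx":0,"ty":0,"tz":0,"roll":0},{"tx":0,"ty":0,"tz":0,"roll":0},{"tx":0,"ty":0,"tz":0,"roll":0},{"tx":0,"ty":0,"tz":0,"roll":0},{"tx":0,"ty":0,"tz":0,"roll":0},{"tx":0,"ty":0,"tz":0,"roll":0},{"tx":0,"ty":0,"tz":0,"roll":0},{"tx":0,"ty":0,"tz":0,"roll":0},{"tx":0,"ty":0,"tz":0,"roll":0}]' 10 30
python3 -c "
from h import *
to_tool([.611,-.224,.274])"
```

```text
t: 3.45
tool_pos: [0.5139, -0.2437, 0.2716]
tool_rot: [0.291, -3.124, -0.005]
contact_force: [-1.2, 0.3, -0.0]
opening: 0.0845
grip_force: 0.0
t: 4.28
tool_pos: [0.5148, -0.2448, 0.2749]
tool_rot: [0.292, -3.128, 0.001]
contact_force: [-2.8, -0.0, 4.3]
opening: 0.0241
grip_force: 29.3
t 4.2833 tcp [ 0.5148 -0.2448  0.2749] bearing x -169.34 q [-0.57 -0.1   1.69 -0.    1.55 -2.33] F [-2.8 -0.   4.3] open 0.024135416400853545 29.27755504846573
tool mm to target [-98.4   2.7   0.9] z down: [-2.e-04 -8.e-04 -1.e+00]
```

```bash
python3 -m handwheel '[{"tx":-0.4,"ty":11.9,"tz":0,"roll":0.121},{"tx":-0.4,"ty":11.9,"tz":0,"roll":0.121},{"tx":-0.4,"ty":11.9,"tz":0,"roll":0.121},{"tx":-0.4,"ty":11.9,"tz":0,"roll":0.121},{"tx":-0.4,"ty":11.9,"tz":0,"roll":0.121},{"tx":-0.4,"ty":11.9,"tz":0,"roll":0.121},{"tx":0,"ty":0,"tz":0,"roll":0}]'; python3 -c "
from h import *
to_tool([.611,-.224,.274])"
```

```text
t: 4.87
tool_pos: [0.5254, -0.1734, 0.2746]
tool_rot: [-0.841, -3.025, -0.002]
contact_force: [-4.5, 2.3, 5.3]
opening: 0.024
grip_force: 29.4
t 4.8667 tcp [ 0.5254 -0.1734  0.2746] bearing x 148.93 q [-0.45 -0.14  1.73  0.    1.56 -1.48] F [-4.5  2.3  5.3] open 0.02403816705005318 29.42089319229126
tool mm to target [-99.4   0.8   0.5] z down: [-0.001   0.0018 -1.    ]
```

```bash
python3 -m handwheel '[{"tx":-0.6,"ty":11.7,"tz":0,"roll":0.1183},{"tx":-0.6,"ty":11.7,"tz":0,"roll":0.1183},{"tx":-0.6,"ty":11.7,"tz":0,"roll":0.1183},{"tx":-0.6,"ty":11.7,"tz":0,"roll":0.1183},{"tx":-0.6,"ty":11.7,"tz":0,"roll":0.1183},{"tx":-0.6,"ty":11.7,"tz":0,"roll":0.1183},{"tx":-0.6,"ty":11.7,"tz":0,"roll":0.1183},{"tx":-0.6,"ty":11.7,"tz":0,"roll":0.1183},{"tx":0,"ty":0,"tz":0,"roll":0},{"tx":0,"ty":0,"tz":0,"roll":0}]'; python3 -c "
from h import *
to_tool([.602,-.1023,.234-.019])
t=np.linspace(-.17,.349,9);x=110*np.cos(t)+55*np.sin(t);z=55*np.cos(t)-110*np.sin(t);print(np.diff(x).round(1),np.diff(z).round(1),x,z)"
```

```text
t: 5.7
tool_pos: [0.6025, -0.1233, 0.2748]
tool_rot: [-2.12, -2.312, -0.009]
contact_force: [-1.7, 9.5, 5.5]
opening: 0.0238
grip_force: 29.5
t 5.7 tcp [ 0.6025 -0.1233  0.2748] bearing x 94.96 q [-0.33  0.01  1.59  0.01  1.55 -0.41] F [-1.7  9.5  5.5] open 0.02383109473238596 29.46030557155609
tool mm to target [20.5  1.3 59.9] z down: [ 7.0e-04  7.3e-03 -1.0e+00]
[4.5 4.1 3.6 3.2 2.7 2.2 1.7 1.2] [-6.6 -6.9 -7.1 -7.3 -7.5 -7.7 -7.8 -7.9] [ 99.10929516 103.62150857 107.69775628 111.32088833 114.47566115
 117.1488017  119.3290633  121.00727297 122.17636999] [72.81722058 66.23883273 59.38175892 52.27484885 44.94800335 37.43204858
 29.75860633 21.95996101 14.06892377]
```

```bash
python3 -m handwheel '[{"tx":4.5,"ty":0,"tz":6.6,"roll":0},{"tx":4.1,"ty":0,"tz":6.9,"roll":0},{"tx":3.6,"ty":0,"tz":7.1,"roll":0},{"tx":3.2,"ty":0,"tz":7.3,"roll":0},{"tx":2.7,"ty":0,"tz":7.5,"roll":0},{"tx":2.2,"ty":0,"tz":7.7,"roll":0},{"tx":1.7,"ty":0,"tz":7.8,"roll":0},{"tx":1.2,"ty":0,"tz":7.9,"roll":0},{"tx":0,"ty":0,"tz":0,"roll":0},{"tx":0,"ty":0,"tz":0,"roll":0}]'; python3 -c "
from h import *
to_tool([.602,-.1023,.234-.019])
im,d,P=pts('top');r=ballfind('top',P,im);print(r)
im2,d,P=pts('scene');print(ballfind('scene',P,im2))
cv2.imwrite('pics/s3.png',np.vstack([cv2.resize(im[140:260,250:410,::-1],(480,300)),cv2.resize(im2[140:290,130:290,::-1],(480,300))]))"
```

```text
t: 6.53
tool_pos: [0.5988, -0.1037, 0.2133]
tool_rot: [-2.124, -2.311, 0.002]
contact_force: [2.5, 1.9, -1.9]
opening: 0.0243
grip_force: 29.7
t 6.5333 tcp [ 0.5988 -0.1037  0.2133] bearing x 94.84 q [-0.29  0.03  1.67 -0.    1.45 -0.38] F [ 2.5  1.9 -1.9] open 0.024260292181341663 29.71909672021866
tool mm to target [ 1.2  3.3 -1.7] z down: [-3.1e-03  9.0e-04 -1.0e+00]
(array([ 0.56316246, -0.09916309,  0.30587091]), 3, array([ 0.57438503, -0.12431604,  0.2863695 ]), (np.float64(297.6666666666667), np.float64(196.0)), array([ 0.57260333, -0.11919198,  0.30587091]))
(array([ 0.59832941, -0.10137143,  0.23650046]), 25, array([ 0.59811316, -0.11058322,  0.24245559]), (np.float64(232.0), np.float64(196.48)), array([ 0.59464248, -0.10723268,  0.23650046]))
```

View pics/s3.png

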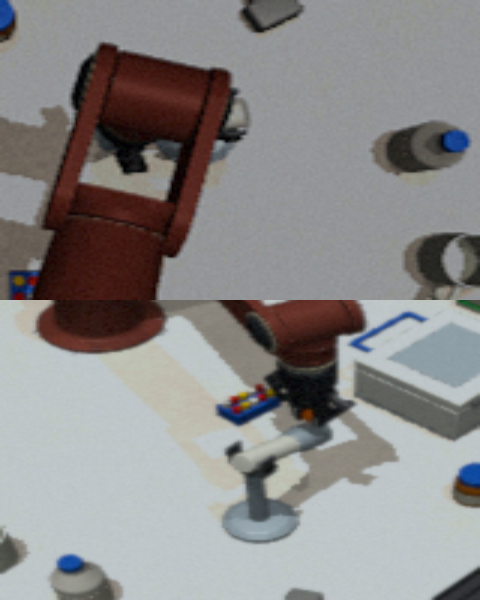

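The lamp is tipped down and swivelled towards the incubator, with the ball still in the fingers. Next: release and rise.

```bash
python3 -m handwheel '[{"tx":0,"ty":0,"tz":0,"roll":0},{"tx":0,"ty":0,"tz":0,"roll":0},{"tx":0,"ty":0,"tz":0,"roll":0},{"tx":0,"ty":0,"tz":0,"roll":0},{"tx":0,"ty":0,"tz":0,"roll":0},{"tx":0,"ty":0,"tz":0,"roll":0},{"tx":0,"ty":0,"tz":-20,"roll":0},{"tx":0,"ty":0,"tz":-40,"roll":0},{"tx":0,"ty":0,"tz":-40,"roll":0},{"tx":0,"ty":0,"tz":-40,"roll":0},{"tx":-30,"ty":0,"tz":-10,"roll":0},{"tx":0,"ty":0,"tz":0,"roll":0}]' 70; python3 -c "
from h import *
from scipy.optimize import least_squares
to_tool([.602,-.1023,.234-.019])
im,d,P,E=wrist()
h=cv2.cvtColor(im,cv2.COLOR_RGB2HSV).astype(int);m=(abs(h[...,0]-9)<8)&(h[...,1]>150)&(P[...,2]>.18)&(P[...,2]<.35)&(P[...,0]>.4)
q=P[m];print(len(q))
r=q.mean(0)-E[:3,3];r/=np.linalg.norm(r)
s=least_squares(lambda c:np.linalg.norm(q-c,axis=1)-.013,q.mean(0)+r*.009,loss='soft_l1',f_scale=.002).x
print(q.mean(0),s)
im2,d,P=pts('scene');print(ballfind('scene',P,im2))
cv2.imwrite('pics/w3.png',im[...,::-1])"
```

```text
t: 7.63
tool_pos: [0.6038, -0.1372, 0.3721]
tool_rot: [2.121, 2.303, 0.003]
contact_force: [-0.4, 0.8, 0.1]
opening: 0.0699
grip_force: 0.0
t 7.6333 tcp [ 0.6038 -0.1372  0.3721] bearing x 94.71 q [-0.34 -0.01  1.45 -0.    1.69 -0.43] F [-0.4  0.8  0.1] open 0.0698992691288673 0.0
tool mm to target [ 36.   -0.3 156.8] z down: [ 0.0094 -0.0057 -0.9999]
551
[ 0.5982354  -0.10110534  0.24112501] [ 0.59876469 -0.1023664   0.23195009]
(array([ 0.59684142, -0.10172663,  0.23114219]), 26, array([ 0.60158437, -0.10702085,  0.23761833]), (np.float64(233.30769230769232), np.float64(197.23076923076923)), array([ 0.5978304 , -0.10340893,  0.23114219]))
```

View pics/w3.png

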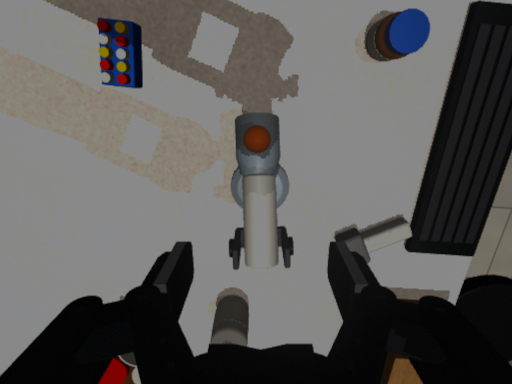

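Ball now at (257,138), z .232, giving tilt ≈ 0.37 and bearing ≈ 96°, against about 95° wanted. That is well inside tolerance, and the lamp is released. Next is the lid handle.

```bash
python3 -m handwheel '[{"tx":36,"ty":-16,"tz":0,"roll":0},{"tx":36,"ty":-16,"tz":0,"roll":0},{"tx":36,"ty":-16,"tz":0,"roll":0},{"tx":36,"ty":-16,"tz":0,"roll":0},{"tx":36,"ty":-16,"tz":0,"roll":0},{"tx":36,"ty":-16,"tz":0,"roll":0},{"tx":36,"ty":-16,"tz":0,"roll":0},{"tx":36,"ty":-16,"tz":0,"roll":0},{"tx":21,"ty":-16,"tz":20,"roll":0},{"tx":0,"ty":0,"tz":40,"roll":0.045},{"tx":0,"ty":0,"tz":0,"roll":0}]' 85; python3 -c "
from h import *
im,d,P,E=wrist()
h=cv2.cvtColor(im,cv2.COLOR_RGB2HSV).astype(int);X,Y,Z=P[...,0],P[...,1],P[...,2]
m=(h[...,0]>100)&(h[...,0]<125)&(h[...,1]>110)&(Z>.09)&(Z<.15)&(X>.3)&(X<.448)&(Y>.05)
q=P[m];print(len(q),q.min(0),q.max(0),q.mean(0),np.percentile(q[:,2],95))
f=cv2.fitLine(q[:,:2].astype(np.float32),cv2.DIST_HUBER,0,.001,.001).ravel();print('bar',f,np.degrees(np.arctan(f[0]/f[1])))
to_tool([f[2],.219,.097])
cv2.imwrite('pics/w4.png',im[...,::-1])"
```

```text
t: 8.65
tool_pos: [0.4266, 0.1626, 0.2939]
tool_rot: [-2.166, -2.26, 0.024]
contact_force: [-0.6, -0.5, -3.4]
opening: 0.0851
grip_force: 0.0
1767 [0.42153215 0.14998992 0.11585817] [0.44792046 0.28947951 0.12417345] [0.43056869 0.22806748 0.12102893] 0.12273657892020821
bar [ 0.01861699 -0.99982667  0.4297488   0.23558165] -1.0667365
t 8.7 tcp [0.4286 0.1621 0.2982] bearing x 92.43 q [ 0.2  -0.38  1.89 -0.    1.65  0.16] F [ 0.8  0.  -0.1] open 0.08542209705606076 0.0
tool mm to target [ 57.3   6.3 201. ] z down: [-0.0133 -0.0027 -0.9999]
```

View pics/w4.png

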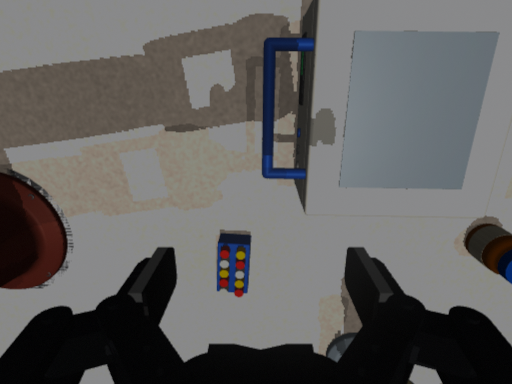

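The bar is seen from (268,45) to (268,172), centred at about (.430,.220) with z top .122. I'll go above it with the opening cut to 32 mm so the rear finger fits the gap.

```bash
python3 -m handwheel '[{"tx":29,"ty":2,"tz":0,"roll":0},{"tx":29,"ty":2,"tz":0,"roll":0},{"tx":0,"ty":0,"tz":40,"roll":0},{"tx":0,"ty":0,"tz":40,"roll":0},{"tx":0,"ty":0,"tz":30,"roll":0},{"tx":0,"ty":0,"tz":0,"roll":0},{"tx":0,"ty":0,"tz":0,"roll":0},{"tx":0,"ty":0,"tz":0,"roll":0}]' 32 30; python3 -c "
from h import *
to_tool([.430,.220,.097])
im,d,P,E=wrist()
h=cv2.cvtColor(im,cv2.COLOR_RGB2HSV).astype(int);X,Y,Z=P[...,0],P[...,1],P[...,2]
m=(h[...,0]>100)&(h[...,0]<125)&(h[...,1]>110)&(Z>.09)&(Z<.15)&(X>.3)&(X<.445)&(Y>.05)
q=P[m];print(len(q),q.min(0),q.max(0),q.mean(0));
cv2.imwrite('pics/w5.png',im[...,::-1])"
```

```text
t: 9.37
tool_pos: [0.4364, 0.2202, 0.1989]
tool_rot: [2.176, 2.263, 0.006]
contact_force: [0.4, 1.2, 1.5]
opening: 0.0317
grip_force: 0.0
t 9.3667 tcp [0.4364 0.2202 0.1989] bearing x 92.24 q [ 0.32 -0.26  1.96  0.    1.44  0.28] F [0.4 1.2 1.5] open 0.031670328439422225 0.0
tool mm to target [-1.000e-01 -6.800e+00  1.019e+02] z down: [ 0.004   0.0013 -1.    ]
2753 [0.42121645 0.15097073 0.11614662] [0.44499089 0.29050299 0.1242202 ] [0.43004625 0.22935335 0.12108292]
```

View pics/w5.png

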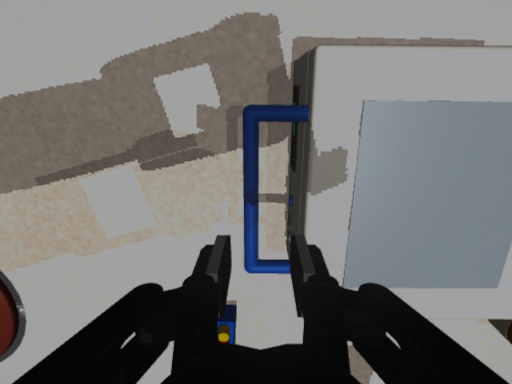

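The bar's lower end, at (250,265), sits between the fingers but left of their middle. I shift -6 mm in y and descend.

```bash
python3 -m handwheel '[{"tx":0,"ty":-6,"tz":20,"roll":0},{"tx":0,"ty":0,"tz":30,"roll":0},{"tx":0,"ty":0,"tz":25,"roll":0},{"tx":0,"ty":0,"tz":20,"roll":0},{"tx":0,"ty":0,"tz":7,"roll":0},{"tx":0,"ty":0,"tz":0,"roll":0},{"tx":0,"ty":0,"tz":0,"roll":0}]'; python3 -c "
from h import *
to_tool([.430,.220,.097])"
```

```text
t: 10.0
tool_pos: [0.43, 0.2202, 0.0959]
tool_rot: [2.176, 2.264, 0.005]
contact_force: [0.3, -0.3, -0.4]
opening: 0.032
grip_force: 0.0
t 10.0 tcp [0.43   0.2202 0.0959] bearing x 92.26 q [ 0.32 -0.17  2.06  0.    1.25  0.28] F [ 0.3 -0.3 -0.4] open 0.031974671937311135 0.0
tool mm to target [-0.2 -0.  -1.1] z down: [ 0.0032  0.0011 -1.    ]
```

```bash
python3 -m handwheel '[{"tx":0,"ty":0,"tz":0,"roll":0},{"tx":0,"ty":0,"tz":0,"roll":0},{"tx":0,"ty":0,"tz":0,"roll":0},{"tx":0,"ty":0,"tz":0,"roll":0},{"tx":0,"ty":0,"tz":0,"roll":0},{"tx":0,"ty":0,"tz":0,"roll":0}]' 0 50; python3 -c "
from h import *
to_tool([.430,.220,.097])
a=np.radians(np.linspace(0,50,13));x=-242*np.cos(a)+15*np.sin(a);z=242*np.sin(a)+15*np.cos(a);print(np.diff(x).round(1),np.diff(z).round(1),x[-1]-x[0],z[-1]-z[0])"
```

```text
t: 10.5
tool_pos: [0.429, 0.2203, 0.0962]
tool_rot: [2.177, 2.265, 0.002]
contact_force: [-4.9, 0.0, 6.5]
opening: 0.0102
grip_force: 48.8
t 10.5 tcp [0.429  0.2203 0.0962] bearing x 92.26 q [ 0.32 -0.17  2.06  0.    1.25  0.28] F [-4.9  0.   6.5] open 0.010176595453081565 48.77297759056091
tool mm to target [-0.4  1.  -0.8] z down: [ 1.1e-03  9.0e-04 -1.0e+00]
[ 1.7  3.   4.3  5.5  6.7  7.9  9.  10.1 11.1 12.1 13.  13.8] [17.5 17.4 17.1 16.8 16.3 15.8 15.2 14.5 13.7 12.9 12.  11. ] 97.93606510264215 180.02456938009078
```

```bash
python3 -m handwheel '[{"tx":0,"ty":0.6,"tz":-8.8,"roll":0},{"tx":0,"ty":1.1,"tz":-8.7,"roll":0},{"tx":0,"ty":1.4,"tz":-8.7,"roll":0},{"tx":0,"ty":1.6,"tz":-8.7,"roll":0},{"tx":0,"ty":2,"tz":-8.6,"roll":0},{"tx":0,"ty":2.3,"tz":-8.5,"roll":0},{"tx":0,"ty":2.7,"tz":-8.4,"roll":0},{"tx":0,"ty":2.8,"tz":-8.4,"roll":0},{"tx":0,"ty":3.3,"tz":-8.2,"roll":0},{"tx":0,"ty":3.4,"tz":-8.1,"roll":0},{"tx":0,"ty":0,"tz":0,"roll":0}]'; python3 -c "
from h import *
to_tool([.429+.09794,.220+.004,.096+.18])"
```

```text
t: 11.42
tool_pos: [0.4489, 0.2209, 0.1807]
tool_rot: [-2.175, -2.264, 0.003]
contact_force: [-8.6, 2.3, 1.0]
opening: 0.0105
grip_force: 48.7
t 11.4167 tcp [0.4489 0.2209 0.1807] bearing x 92.28 q [ 0.31 -0.21  1.95  0.    1.41  0.27] F [-8.6  2.3  1. ] open 0.010540218031744104 48.721736669540405
tool mm to target [  0.   77.8 -95.6] z down: [-0.0031  0.     -1.    ]
```

```bash
python3 -m handwheel '[{"tx":0,"ty":3.8,"tz":-8,"roll":0},{"tx":0,"ty":4.1,"tz":-7.8,"roll":0},{"tx":0,"ty":4.4,"tz":-7.7,"roll":0},{"tx":0,"ty":4.6,"tz":-7.5,"roll":0},{"tx":0,"ty":4.9,"tz":-7.4,"roll":0},{"tx":0,"ty":5.2,"tz":-7.1,"roll":0},{"tx":0,"ty":5.4,"tz":-7,"roll":0},{"tx":0,"ty":5.7,"tz":-6.7,"roll":0},{"tx":0,"ty":6,"tz":-6.6,"roll":0},{"tx":0,"ty":6.1,"tz":-6.3,"roll":0}]';  python3 -m handwheel '[{"tx":0,"ty":6.4,"tz":-6.1,"roll":0},{"tx":0,"ty":6.6,"tz":-5.9,"roll":0},{"tx":0,"ty":6.9,"tz":-5.6,"roll":0},{"tx":0,"ty":6.9,"tz":-5.4,"roll":0},{"tx":0,"ty":0,"tz":0,"roll":0},{"tx":0,"ty":0,"tz":0,"roll":0},{"tx":0,"ty":0,"tz":0,"roll":0},{"tx":0,"ty":0,"tz":0,"roll":0}]'; python3 -c "
from h import *
to_tool([.429+.09794,.220+.004,.096+.18])
im2,d,P=pts('scene');print(ballfind('scene',P,im2))
h=cv2.cvtColor(im2,cv2.COLOR_RGB2HSV).astype(int);X,Y,Z=P[...,0],P[...,1],P[...,2]
m=(Z>.14)&(Z<.3)&(X>.52)&(X<.7)&(Y>.14)&(Y<.33)&(h[...,1]<70)
q=P[m];c=q-np.median(q,0);c=c[np.linalg.norm(c,axis=1)<.12];n=np.linalg.svd(c-c.mean(0),full_matrices=False)[2][2];print(len(q),'lid normal',n,'angle',np.degrees(np.arccos(abs(n[2]))))
cv2.imwrite('pics/s6.png',cv2.resize(im2[90:260,130:350,::-1],None,fx=3,fy=3))"
```

```text
t: 12.25
tool_pos: [0.4968, 0.2224, 0.2538]
tool_rot: [-2.173, -2.262, 0.011]
contact_force: [-15.9, -0.4, 12.5]
opening: 0.0101
grip_force: 48.7
t: 12.92
tool_pos: [0.525, 0.2233, 0.2794]
tool_rot: [-2.176, -2.265, 0.004]
contact_force: [-15.2, -2.1, 16.0]
opening: 0.0103
grip_force: 49.9
t 12.9167 tcp [0.525  0.2233 0.2794] bearing x 92.29 q [ 0.27 -0.1   1.68 -0.    1.56  0.23] F [-15.2  -2.1  16. ] open 0.01029558933409385 49.94665503501892
tool mm to target [0.7 1.9 3.4] z down: [-0.0022 -0.0013 -1.    ]
(array([ 0.59758187, -0.10371483,  0.23097229]), 23, array([ 0.60178043, -0.10815495,  0.23889399]), (np.float64(233.1304347826087), np.float64(197.2173913043478)), array([ 0.59718608, -0.10374169,  0.23097229]))
1429 lid normal [0.74431593 0.02579092 0.66732947] angle 48.138714511599986
```

View pics/s6.png

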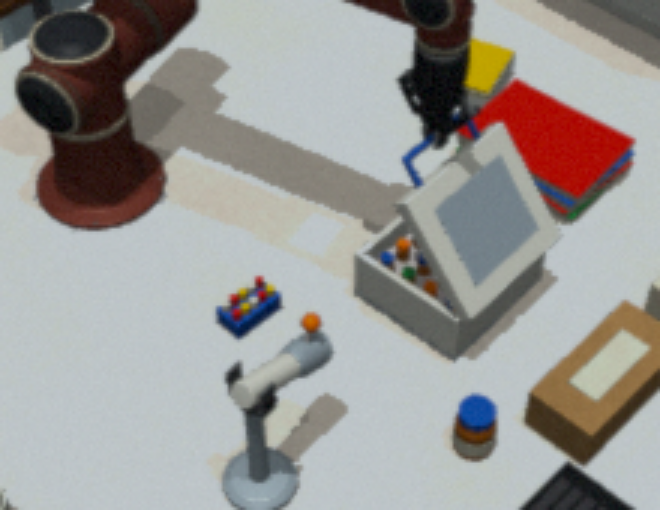

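The picture shows the lid open at about 49 to 50° with its bar in the fingers, the lamp aimed at the incubator and untouched, and the bystanders in place. I hold briefly and hand in.

```bash
python3 -m handwheel '[{"tx":0,"ty":0,"tz":0,"roll":0},{"tx":0,"ty":0,"tz":0,"roll":0},{"tx":0,"ty":0,"tz":0,"roll":0},{"tx":0,"ty":0,"tz":0,"roll":0},{"tx":0,"ty":0,"tz":0,"roll":0}]'; python3 -c "
from station import ctrl
print(ctrl.finish_job())"
```

```text
t: 13.38
tool_pos: [0.525, 0.2233, 0.2794]
tool_rot: [-2.176, -2.265, 0.004]
contact_force: [-14.9, -2.3, 16.0]
opening: 0.0098
grip_force: 49.9
the job is handed in; nothing more can be done
None
```

I handed the job in at about 13.4 s, verdict not shown: by my measurements the lamp is released, about 21° down and roughly 10 mm off the incubator's centre, and the lid is held still at about 49 to 50°.

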